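Bring the honey round on the condiment carousel

TASK

Turn the condiment carousel on the breakfast counter until the honey jar (the one with the wooden dipper knob) stands squarely over, in line with, the dark steel drip tongue that sticks out of the carousel's foot. Turn it, either way round, by gently pushing sideways with the fingertips on one of the three bare wooden arms, no faster than a hand would so that the jars stay in their dishes, and leave it standing still. Do not pinch the arms, do not touch or lift the jars or their dishes, and leave the mug, bowl and milk bottle where they are.

Things in the scene. Friction and masses are not known exactly. Their poses are not given: they have to be found in the camera images.
- foot: Fixed foot of the carousel: a dark steel disc, 124 mm across and 16 mm high, on the counter. Origin at its centre on the counter, which is also the (vertical) turning axis. The drip tongue, a dark steel strip 52 mm wide and 6 mm high with a bright ridge along its middle (ridge top 10 mm high), sticks out along the foot's +x axis to 205 mm from the axis and ends in a round of 26 mm radius.
- serving_place (a point): Point over the drip tongue where the honey jar's centre must come: 90 mm from the turning axis along the foot's +x, 70 mm above the counter. Fixed to the foot.
- carousel: Turning part on the foot: steel hub post, round head 44 mm across. Origin on the axis at counter height, z up. Turns more than half a turn either way with light friction (about 0.2 N m, 1.5 N at an arm's end); stops soon after the push. Dishes at 0, 120, 240 deg from its x axis, bare wooden arms at 60, 180, 300 deg (anticlockwise from above).
- dishes: The three steel dishes on short steel bars, turning with the carousel: each 80 mm across, rim 35 mm above the counter, floor 26 mm above it, centre 90 mm from the axis. Origin as the carousel's.
- arm0_tip (a point): Outer end of a bare wooden arm, 150 mm from the axis, at the arm's mid height (84 mm above the counter). The arm is a level straight bar 10 mm wide and 14 mm high (77 to 91 mm above the counter), running straight out from the hub head; there is free space below it down to the drip tongue and beside it. It carries no dish: it runs midway between two dishes.
- arm1_tip (a point): Outer end of a bare wooden arm, 150 mm from the axis, at the arm's mid height (84 mm above the counter). The arm is a level straight bar 10 mm wide and 14 mm high (77 to 91 mm above the counter), running straight out from the hub head; there is free space below it down to the drip tongue and beside it. It carries no dish: it runs midway between two dishes.
- arm2_tip (a point): Outer end of a bare wooden arm, 150 mm from the axis, at the arm's mid height (84 mm above the counter). The arm is a level straight bar 10 mm wide and 14 mm high (77 to 91 mm above the counter), running straight out from the hub head; there is free space below it down to the drip tongue and beside it. It carries no dish: it runs midway between two dishes.
- arm0: The bare wooden arm that ends at arm0_tip, fixed to the carousel. Origin on the turning axis at counter height, x along the arm outwards, z up.
- arm1: The bare wooden arm that ends at arm1_tip, fixed to the carousel. Origin on the turning axis at counter height, x along the arm outwards, z up.
- arm2: The bare wooden arm that ends at arm2_tip, fixed to the carousel. Origin on the turning axis at counter height, x along the arm outwards, z up.
- hub_top (a point): Top of the hub post on the turning axis, 104 mm above the counter.
- honey_jar (a point): Centre of the honey jar, 44 mm above its underside: amber glass jar 60 mm across with a flat wooden lid at 68 mm and a dipper handle with a ball of 16 mm on top, 104 mm high in all. Stands loose in one of the three dishes (any one), up to 6 mm off the dish's centre.
- jam_pot (a point): Centre of the jam pot, 23 mm above its underside: squat white pot with flat steel lid, 64 mm across, 46 mm high. Stands loose in another dish.
- sugar_shaker (a point): Centre of the sugar shaker, 50 mm above its underside: slim white shaker 50 mm across, 104 mm high. Stands loose in the third dish.
- mug: White mug with handle, 80 mm across, 90 mm high, on the counter. Origin under its centre. Bystander.
- bowl: White bowl, 124 mm across, 55 mm high, on the counter. Origin under its centre. Bystander.
- milk: Glass bottle with steel cap, 60 mm across, 140 mm high, on the counter. Origin under its centre. Bystander.
- honey: The solid of which point honey_jar is the centre; origin at the centre of its underside.
- jam: The solid of which point jam_pot is the centre; origin at the centre of its underside.
- sugar: The solid of which point sugar_shaker is the centre; origin at the centre of its underside.
Things that resemble listed ones, but are neither listed nor needed, are in the scene too. What is shaped like the jam but purple is not meant. What is shaped like the sugar but purple is not meant.

How it is judged:
By the outcome, as a careful person would: the job done as asked, in the order asked, and still so for the second after the job is handed in, with the robot touching nothing.
It also fails if it takes over 48 s, if anything falls off the work surface, if the arm or the gripper's body presses on something with over 40 N, if the wrist force passes 120 N, or if a joint passes its speed limit or range.

ROBOT

A 6-joint arm with a two-finger parallel gripper is mounted at the origin on the work surface. World frame = base frame: x ahead of the robot, y to its left, z up, the work surface at z = 0. Lengths are in mm, angles in rad, forces in N, time in s.
With the tool pointing down it reaches from about 300 to 775 mm from the base axis. Payload 14.6 kg.
Tool frame: the origin (TCP) lies at the very end of the fingers, on their centre line; the grasp point (between the pads) lies 19 mm behind it (grip_point_offset is the distance from the TCP to the grasp point, in mm); z points along the fingers, y is the line along which they close (so a half turn about z gives the same grasp; the last joint's range is limited). The gripper opens to 94 mm and grips with 3 to 60 N. Pads are 16 mm wide; open, the fingers measure 119 mm over their backs; the gripper's body (75 mm by 177 mm) begins 78 mm behind the grasp point.
Start: joints at [-1.228, 0.3, 1.521, -0, 1.321, -0.067], TCP at [219.126, -504.453, 205.446] pointing down, gripper open.
Joint ranges: [-3.03, 3.03], [-0.79, 2.21], [0.23, 2.52], [-1.04, 4.18], [0, 3.07], [-2.55, 2.55]. Speed limits (rad/s): [2.22, 2.22, 2.57, 3.14, 3.14, 3.14].

INTERFACE

Orientations are given as [roll, pitch, yaw] about the fixed x, y, z axes, in that order (R = Rz(yaw) Ry(pitch) Rx(roll)).
In Python, from cell import read_state, camera, camera_info, sign_off, grip_point_offset gives the robot as it stands.
- The arm moves only by the shell command python3 -m handwheel 'ROWS' [FORCE]. ROWS is text: rows parted by semicolons, each of 5 numbers parted by spaces: the shift along the world's x, y, z in units of 40 mm (1.0 is 40 mm), then the turn about the world's z in units of 5 degrees (1.0 is 5 degrees), then the closure, from 0 (fully open) to 1 (shut). In form: dx dy dz yaw gripper; .... A call has 1 to 12 rows; each row shifts and turns the commanded pose from where the row before left it; what a row does not reach is not made up. A row lasts 1/12 s, in which the tool goes at most 41.7 mm and 7.16 degrees, less where a joint would pass 70% of its speed; a pose out of reach is approached as far as the arm can. A call is refused whole if a number of a shift passes 1 or a number of a turn 1, either way. A call with a gripper value outside its range is refused whole. The fingers move at their own pace and stop on an object; FORCE is the grip in N (left out, the last holds). Time passes only in rows, so rows that do not move let the fingers close. It gives the time, the measured TCP pose, the force, the opening and the grip force at its end, in the units of the state.
- read_state(): the state, without advancing time (a new reading comes with each control period).
- camera(name): name is "side" or "top" or "wrist"; returns (picture, depth): 480x640x3 uint8, red, green, blue; 480x640 float32, mm along the optical axis (not along the pixel's ray), 0 where there is no reading.
- camera_info(name): a dict with "intrinsics" (3x3 intrinsics, pixels), "world_from_camera" (4x4, takes a point from camera to world coordinates). Camera axes: x right, y down, z forward; pixel columns grow to the right and rows downward; lengths in mm; the calibration is good to about 2 mm. A picture is of the moment at which its call begins: read the wrist's pose just before it. camera_info takes no time and is no camera call; for the wrist camera it gives the pose at the moment of the call.
- sign_off(): hands the job in; it is judged then, once.
The state is a dict: "clock": time; "joints": joint angles; "qd": joint speeds; "effort": joint torques, N m; "eef_pos": TCP position; "eef_rot": TCP orientation; "wrist_force": force on the tool from outside, world axes, zero at the start; "moment": the same for the moment, N m; "finger_gap": finger opening in mm; "finger_force": force on a finger pad.
Only numpy, scipy, OpenCV 4.12 (cv2) and the standard library are available. Lean on these libraries where they do the work, as an engineer would, in place of code of your own. Each camera call takes 0.05 s, during which the arm holds its last target. There are 200 camera calls.

## Working session

There is one attempt and no reset: what is moved stays moved. The work goes in short steps, Python scripts to look and compute and a shell command to move; the robot and the scene stay as the last step left them, time stands still between calls to the robot, and variables do not carry over. Pictures are saved under pics/ and viewed, at most 10 in all, crops included, and the job is handed in when it is done.

```bash
mkdir -p pics; ls; python3 - <<'E'
from cell import *
import cv2
for n in("top","side"):
    p,d=camera(n); cv2.imwrite(f"pics/{n}0.png",p[:,:,::-1]); 
    import numpy as np; np.save(f"pics/{n}0.npy",d)
    i=camera_info(n); print(n,i["intrinsics"],i["world_from_camera"])
print(read_state())
E
```

```text
pics
top [[504.74611814   0.         319.77533287]
 [  0.         504.74611814 241.26358008]
 [  0.           0.           1.        ]] [[-2.32124819e-02 -9.94889774e-01  9.82624996e-02  4.67276913e+02]
 [-9.99669466e-01  2.20121221e-02 -1.32825256e-02 -1.31555655e+01]
 [ 1.10516828e-02 -9.85383409e-02 -9.95071885e-01  1.31743350e+03]
 [ 0.00000000e+00  0.00000000e+00  0.00000000e+00  1.00000000e+00]]
side [[505.30203848   0.         320.13624865]
 [  0.         505.30203848 229.94589614]
 [  0.           0.           1.        ]] [[-9.70364353e-01 -1.67687106e-01  1.73994414e-01  4.06288274e+02]
 [-2.41433388e-01  7.03008662e-01 -6.68945992e-01  6.83060060e+02]
 [-1.01459629e-02 -6.91129406e-01 -7.22659812e-01  8.24861451e+02]
 [ 0.00000000e+00  0.00000000e+00  0.00000000e+00  1.00000000e+00]]
{'clock': 0.1, 'joints': array([-1.22758374e+00,  3.00423835e-01,  1.52151049e+00,  2.17151973e-05,
        1.32068529e+00, -6.65990148e-02]), 'qd': array([ 6.44715048e-04, -2.83855044e-03, -3.70421589e-03, -1.16928272e-03,
       -3.41926383e-04,  1.48121053e-06]), 'effort': array([ 4.05109429e-03, -5.32631207e+01, -3.53281975e+01,  7.10032973e-02,
        2.34478764e-02, -1.05652928e-04]), 'eef_pos': array([ 219.06611462, -504.2409006 ,  204.94211376]), 'eef_rot': array([-3.14056936e+00, -8.93316906e-05,  4.09806167e-01]), 'wrist_force': array([ 0.43801269, -0.8058427 , -0.21624608]), 'moment': array([ 0.01841292,  0.022173  , -0.00404494]), 'finger_force': 0.0, 'finger_gap': 94.05169084430793}
```

View pics/top0.png

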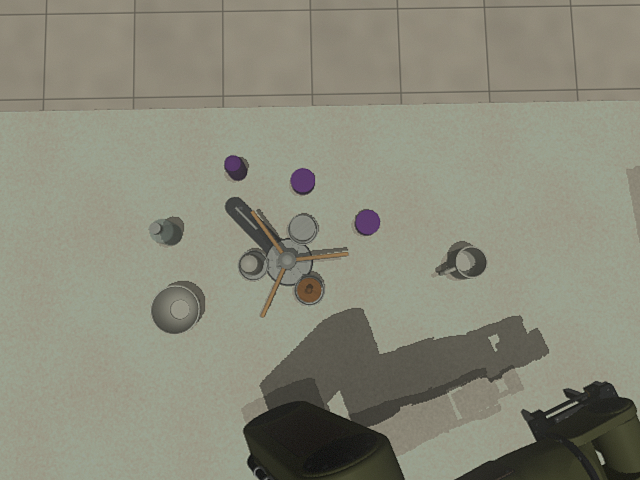

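View pics/side0.png

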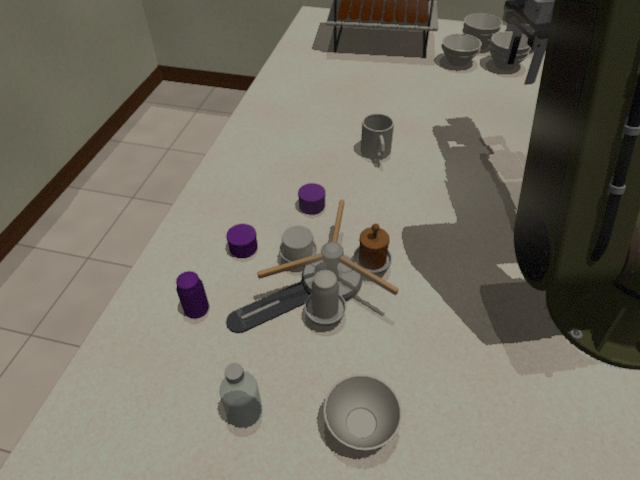

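The top view shows the hub at about (287,260), honey at (309,290), jam at (303,227), sugar at (252,264) and the tongue end at (236,207). Possible mix-ups: the honey is the only amber jar with a knob; the purple pots at (303,181) and (367,222) and the purple shaker at (235,165) are decoys. Next I measure and take the close crop.

```bash
cat > h.py <<'E'
import numpy as np, cv2
from cell import *
def ray(info,u,v,z):
    K,T=info["intrinsics"],info["world_from_camera"]
    r=T[:3,:3]@np.linalg.solve(K,np.array([u,v,1.0])); o=T[:3,3]
    return (o+r*(z-o[2])/r[2])[:2]
def proj(info,P):
    K,T=info["intrinsics"],info["world_from_camera"]
    c=K@(T[:3,:3].T@(np.asarray(P,float)-T[:3,3])); return c[:2]/c[2]
def cloud(info,d):
    K,T=info["intrinsics"],info["world_from_camera"]
    v,u=np.mgrid[:480,:640]; P=np.stack([(u-K[0,2])*d/K[0,0],(v-K[1,2])*d/K[1,1],d],-1)
    return P@T[:3,:3].T+T[:3,3]
ang=lambda p,h:np.degrees(np.arctan2(*(np.asarray(p)-h)[::-1]))
def measure(p,d,info,hub=None):
    """arms/honey from the top view: colour mask + height"""
    W=cloud(info,d); z=W[...,2]; hsv=cv2.cvtColor(p,cv2.COLOR_RGB2HSV)
    warm=((hsv[...,0]<20)&(hsv[...,1]>90)&(d>0))
    near=np.ones_like(warm) if hub is None else np.hypot(W[...,0]-hub[0],W[...,1]-hub[1])<160
    return W,z,hsv,warm&near
E
python3 - <<'E'
from h import *
p=cv2.imread("pics/top0.png")[:,:,::-1].copy(); d=np.load("pics/top0.npy"); I=camera_info("top")
W,z,hsv,warm=measure(p,d,I)
box=np.zeros_like(warm); box[190:330,220:360]=1
W0=W[box&(z<5)]; print("counter z",np.median(W0[:,2]))
m=box&(z>97)&(z<112)
# hub: blob near 287,260
n,l,s,c=cv2.connectedComponentsWithStats(m.astype(np.uint8)); print(s[1:,4],c[1:])
m=(warm&box).astype(np.uint8); n,l,s,c=cv2.connectedComponentsWithStats(m)
for k in range(1,n):
    if s[k,4]>25:
        q=np.argwhere(l==k)[:,::-1].astype(np.float32); print(s[k],c[k],np.median(z[l==k]),cv2.fitLine(q,cv2.DIST_L2,0,.01,.01).ravel(), q[q[:,0].argmin()],q[q[:,0].argmax()])
dark=(box&(hsv[...,2]<75)&(z<25)).astype(np.uint8); n,l,s,c=cv2.connectedComponentsWithStats(dark)
for k in range(1,n):
    if s[k,4]>40: print("dark",s[k],c[k])
cv2.imwrite("pics/crop0.png",cv2.resize(p[185:335,195:375,::-1],None,fx=4.4,fy=4,interpolation=cv2.INTER_CUBIC)[:600,:800])
for u,v,zz in((287,260,104),(236,206,6),(309,290,94),(288,262,16)): print(ray(I,u,v,zz))
E
```

```text
counter z -0.11775447599825384
[  1   1 160   1  63   1   1   1   1   1   1   1   2   2   1   1   1   1
   1   1   1   1   1   1   3   1   1   1   1   1   1   2   4   1   1   1
   1   1   1   1   1] [[260.         223.        ]
 [279.         250.        ]
 [286.5375     259.7875    ]
 [248.         254.        ]
 [252.87301587 265.71428571]
 [293.         255.        ]
 [312.         257.        ]
 [328.         257.        ]
 [301.         260.        ]
 [306.         279.        ]
 [309.         278.        ]
 [304.         280.        ]
 [300.5        284.5       ]
 [305.5        284.5       ]
 [309.         285.        ]
 [311.         284.        ]
 [315.         285.        ]
 [317.         284.        ]
 [299.         287.        ]
 [313.         286.        ]
 [319.         287.        ]
 [297.         288.        ]
 [302.         289.        ]
 [305.         288.        ]
 [298.         291.33333333]
 [312.         291.        ]
 [303.         293.        ]
 [315.         293.        ]
 [298.         295.        ]
 [307.         294.        ]
 [311.         294.        ]
 [
[... 398 characters left out ...]
31.48206   ] [251. 212.] [282. 250.]
[296 252  52   9 184] [321.58152174 256.11413043] 90.57457638387973 [ 9.9415672e-01 -1.0794654e-01  3.2158151e+02  2.5611414e+02] [296. 258.] [347. 252.]
[261 268  25  49 198] [272.84343434 291.7979798 ] 90.58154699378792 [  0.40976548  -0.9121909  272.84344    291.79797   ] [261. 314.] [285. 269.]
[297 278  24  24 442] [308.77828054 289.61085973] 94.25905739536609 [  0.4230119  -0.9061241 308.7783    289.61087  ] [297. 288.] [320. 285.]
dark [226 197  47  60 833] [248.04441777 222.71668667]
dark [260 219  30  24  87] [273.51724138 233.52873563]
[543.57002345  50.52106765]
[694.61639062 186.99913208]
[470.55843825  -0.7560933 ]
[543.8815114   52.64933487]
```

View pics/crop0.png

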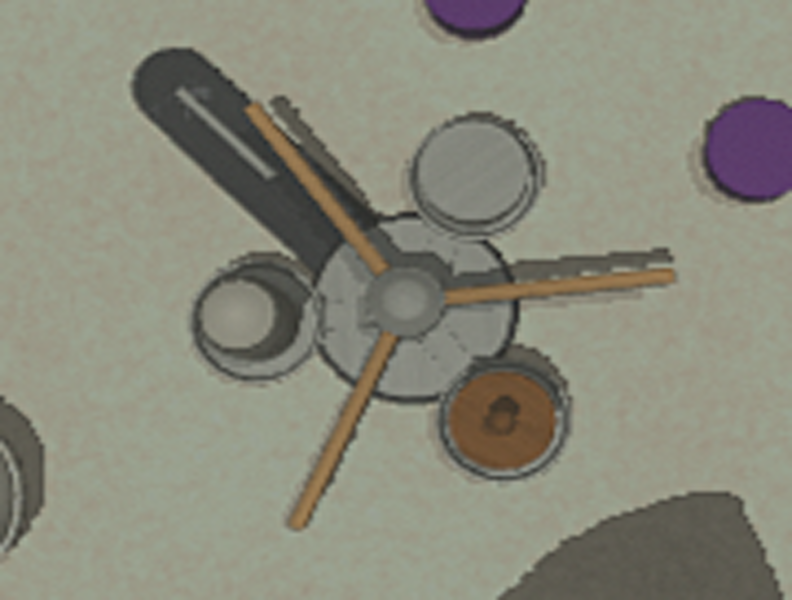

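The crop confirms the amber jar with the knob at about (309,290). The bright ridge runs (236,207)–(257,229), with one bare arm nearly over the tongue.

```bash
cat >> h.py <<'E'
def report(p,d,I,hub):
    W,z,hsv,warm=measure(p,d,I,hub)
    n,l,s,c=cv2.connectedComponentsWithStats(warm.astype(np.uint8))
    for k in range(1,n):
        if s[k,4]<40: continue
        q=np.argwhere(l==k)[:,::-1]; L=np.median(z[l==k]); 
        thin=cv2.minAreaRect(q.astype(np.float32))[1]
        if min(thin)<9:
            P=np.array([ray(I,u,v,91) for u,v in q],np.float32); f=cv2.fitLine(P,cv2.DIST_HUBER,0,.01,.01).ravel()
            t=f[:2]*np.sign((P.mean(0)-hub)@f[:2]); off=np.cross(t,hub-f[2:]) if 0 else t[0]*(hub-f[2:])[1]-t[1]*(hub-f[2:])[0]
            print("arm dir %.1f  axis off line %.1f maxr %.0f z%.0f"%(np.degrees(np.arctan2(t[1],t[0])),off,np.hypot(*(P-hub).T).max(),L))
        else:
            (u,v),r=cv2.minEnclosingCircle(q.astype(np.float32)); P=ray(I,u,v,94); P2=ray(I,*c[k],94)
            print("honey",P.round(1),P2.round(1),"ang %.1f %.1f"%(ang(P,hub),ang(P2,hub)),"r %.0f"%np.hypot(*(P2-hub)),"px",s[k,4])
E
python3 - <<'E'
from h import *
p=cv2.imread("pics/top0.png")[:,:,::-1].copy(); d=np.load("pics/top0.npy"); I=camera_info("top")
hub=ray(I,286.54,259.79,104); print(hub); report(p,d,I,hub)
# tongue ridge: bright pixels inside dark strip
g=cv2.cvtColor(p,cv2.COLOR_RGB2GRAY); q=[(u,v) for v in range(206,231) for u in range(232,262) if abs((v-207.5)-(u-236)*1.02)<4 and g[v,u]>95]
P=np.array([ray(I,u,v,10) for u,v in q],np.float32); f=cv2.fitLine(P,cv2.DIST_HUBER,0,.01,.01).ravel(); print("ridge",len(q),f,np.degrees(np.arctan2(f[1],f[0])),"mean ang",ang(P.mean(0),hub))
# tongue outline dark
W=cloud(I,d); hsv=cv2.cvtColor(p,cv2.COLOR_RGB2HSV)
m=np.zeros((480,640),np.uint8); m[190:250,220:262]=(hsv[190:250,220:262,2]<80)
q=np.argwhere(m)[:,::-1]; P=np.array([ray(I,u,v,6) for u,v in q]); r=np.hypot(*(P-hub).T); k=(r>175)&(r<215); print("end ang",ang(P[k].mean(0),hub),r.max())
for n,u,v,zz in(("jam",303,227,72),("sugar",252.9,265.7,130),("milk",157,231,140)): P=ray(I,u,v,zz);print(n,P,ang(P,hub))
E
```

```text
[544.1006323   51.61806045]
arm dir 34.9  axis off line 0.7 maxr 148 z90
arm dir -85.0  axis off line -0.3 maxr 148 z91
arm dir 154.9  axis off line -0.4 maxr 148 z91
honey [471.5  -0.6] [ 4.715e+02 -2.000e-01] ang -144.3 -144.5 r 89 px 442
ridge 66 [  0.7214831    0.69243205 662.7126     161.59236   ] 43.822937 mean ang 42.86439127612261
end ang 42.881299483860765 228.9558952524833
jam [626.80367926  11.08380884] -26.110305452962145
sugar [530.3328554  129.42606547] 100.03436669546019
milk [616.10946742 351.49062367] 76.49714528433395
```

Axis (544.1, 51.6); tongue at about 43.2°; honey at −144.4°. So I turn it clockwise by about 172.5°, pushing the arm at −85° from its anticlockwise side. First I go to (591,−64) with the fingers shut.

```bash
python3 -m handwheel '.3 .35 0 0 1;.52 .61 0 0 1;.52 .61 0 0 1;.52 .61 0 0 1;.52 .61 0 0 1;.52 .61 0 0 1;.52 .61 0 0 1;.52 .61 0 0 1;.52 .61 0 0 1;.52 .61 0 0 1;.52 .61 0 0 1;.52 .61 0 0 1' 10 && python3 -m handwheel '.52 .61 0 0 1;.52 .61 0 0 1;.52 .61 0 0 1;.52 .61 0 0 1;.52 .61 0 0 1;.45 .5 0 0 1;.3 .3 0 0 1;0 0 0 0 1'
```

```text
clock: 1.1
eef_pos: [460.7, -220.6, 205.3]
eef_rot: [-3.141, 0.0, 0.41]
wrist_force: [-0.0, -0.7, -0.6]
finger_gap: 17.0
finger_force: 0.0
clock: 1.77
eef_pos: [595.1, -65.6, 204.6]
eef_rot: [-3.141, 0.001, 0.413]
wrist_force: [-0.0, -0.3, -0.3]
finger_gap: 0.8
finger_force: 0.0
```

```bash
python3 -m handwheel '0 0 -.3 0 1;0 0 -.6 0 1;0 0 -.7 0 1;0 0 -.7 0 1;0 0 -.6 0 1;0 0 -.4 0 1;0 0 -.2 0 1;0 0 0 0 1'; python3 - <<'E'
from h import *
s=read_state(); P=s["eef_pos"][:2]; hub=np.array([544.1,51.6]); print(P,ang(P,hub),np.hypot(*(P-hub)))
a=ang(P,hub); q=P
for k in range(1,22):
    b=np.radians(a-9*k); n=hub+122*np.array([np.cos(b),np.sin(b)]); print("%.0f"%np.degrees(b),((n-q)/120).round(3)); q=n
E
```

```text
clock: 2.43
eef_pos: [592.4, -68.7, 63.4]
eef_rot: [-3.14, 0.003, 0.409]
wrist_force: [0.0, -1.0, 0.3]
finger_gap: 0.6
finger_force: 0.0
[592.41944322 -68.68618376] -68.11447363165233 129.6284482556151
-77 [-0.176  0.011]
-86 [-0.158 -0.023]
-95 [-0.16   0.002]
-104 [-0.157  0.027]
-113 [-0.151  0.051]
-122 [-0.141  0.074]
-131 [-0.128  0.095]
-140 [-0.112  0.114]
-149 [-0.092  0.13 ]
-158 [-0.071  0.143]
-167 [-0.048  0.152]
-176 [-0.023  0.158]
-185 [0.002 0.16 ]
-194 [0.027 0.157]
-203 [0.051 0.151]
-212 [0.074 0.141]
-221 [0.095 0.128]
-230 [0.114 0.112]
-239 [0.13  0.092]
-248 [0.143 0.071]
-257 [0.152 0.048]
```

```bash
python3 -m handwheel '-.12 .01 0 0 1;-.12 .01 0 0 1;-.08 .01 0 0 1;-.06 0 0 0 1;-.06 0 0 0 1;-.06 0 0 0 1;-.06 -.01 0 0 1;-.06 -.01 0 0 1;-.07 -.01 0 0 1;-.08 -.01 0 0 1;-.1 -.02 0 0 1;-.12 -.02 0 0 1' && python3 -m handwheel '-.16 0 0 0 1;-.16 0 0 0 1;-.16 0 0 0 1;-.16 .03 0 0 1;-.16 .03 0 0 1;-.16 .03 0 0 1;-.15 .05 0 0 1;-.15 .05 0 0 1;-.15 .05 0 0 1;-.14 .07 0 0 1;-.12 .06 0 0 1;-.08 .05 0 0 1'; python3 - <<'E'
from h import *
s=read_state(); hub=np.array([544.1,51.6]); P=s["eef_pos"][:2]; print(P,ang(P,hub),np.hypot(*(P-hub)))
I=camera_info("top"); p,d=camera("top"); cv2.imwrite("pics/top1.png",p[:,:,::-1]); report(p,d,I,hub)
a=ang(P,hub); q=P
for k in range(1,17):
    b=np.radians(a-9*k); n=hub+122*np.array([np.cos(b),np.sin(b)]); print("%.0f"%np.degrees(b),((n-q)/120).round(3)); q=n
E
```

```text
clock: 3.43
eef_pos: [553.9, -70.0, 65.3]
eef_rot: [-3.141, 0.0, 0.41]
wrist_force: [3.1, 1.7, -0.1]
finger_gap: 0.5
finger_force: 1.2
clock: 4.43
eef_pos: [483.7, -53.0, 65.5]
eef_rot: [-3.142, 0.0, 0.41]
wrist_force: [3.5, -0.9, 0.7]
finger_gap: 0.6
finger_force: 1.0
[483.70908638 -52.98477795] -120.00364187563814 120.7685316066503
arm dir -10.7  axis off line 0.4 maxr 148 z91
arm dir 109.5  axis off line 0.8 maxr 147 z91
arm dir -125.4  axis off line 2.5 maxr 54 z90
honey [456.3  67.6] [456.6  68.1] ang 169.7 169.3 r 89 px 463
-129 [-0.137  0.081]
-138 [-0.116  0.11 ]
-147 [-0.097  0.127]
-156 [-0.076  0.14 ]
-165 [-0.053  0.15 ]
-174 [-0.029  0.157]
-183 [-0.004  0.159]
-192 [0.021 0.158]
-201 [0.045 0.153]
-210 [0.069 0.144]
-219 [0.09  0.131]
-228 [0.11  0.116]
-237 [0.127 0.097]
-246 [0.14  0.076]
-255 [0.15  0.053]
-264 [0.157 0.029]
```

View pics/top1.png

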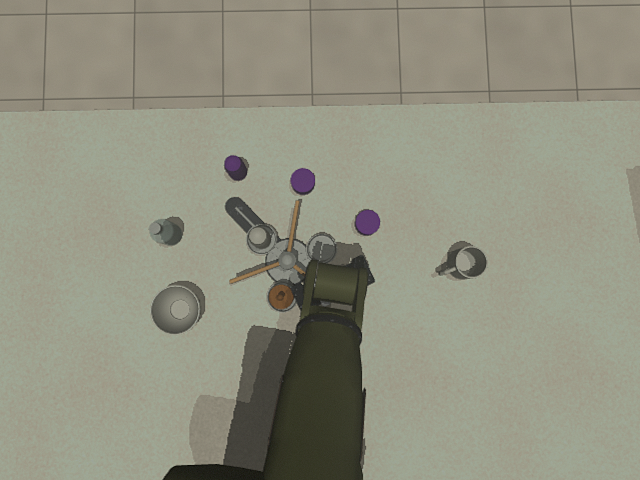

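The top view shows the carousel turned by 45.5° with honey at px (281,295), 169.5°, and the jars in their dishes. I carry on through another ~108°.

```bash
python3 -m handwheel '-.07 .04 0 0 1;-.11 .06 0 0 1;-.14 .08 0 0 1;-.12 .1 0 0 1;-.12 .11 0 0 1;-.12 .11 0 0 1;-.1 .13 0 0 1;-.1 .13 0 0 1;-.09 .13 0 0 1;-.08 .14 0 0 1;-.08 .14 0 0 1;-.07 .14 0 0 1' && python3 -m handwheel '-.05 .15 0 0 1;-.05 .15 0 0 1;-.05 .15 0 0 1;-.03 .16 0 0 1;-.03 .16 0 0 1;-.03 .16 0 0 1;0 .16 0 0 1;0 .16 0 0 1;0 .16 0 0 1;.02 .16 0 0 1;.02 .14 0 0 1;.02 .1 0 0 1';  python3 - <<'E'
from h import *
s=read_state(); hub=np.array([544.1,51.6]); P=s["eef_pos"][:2]; print(P,ang(P,hub),np.hypot(*(P-hub)))
I=camera_info("top"); p,d=camera("top"); cv2.imwrite("pics/top2.png",p[:,:,::-1]); report(p,d,I,hub)
a=ang(P,hub); q=P
for k in range(1,11):
    b=np.radians(a-9*k); n=hub+122*np.array([np.cos(b),np.sin(b)]); print("%.0f"%np.degrees(b),((n-q)/120).round(3)); q=n
E
```

```text
clock: 5.48
eef_pos: [436.0, -0.3, 65.5]
eef_rot: [3.142, -0.0, 0.41]
wrist_force: [1.9, -2.1, 0.5]
finger_gap: 0.5
finger_force: 1.2
clock: 6.48
eef_pos: [429.1, 72.3, 65.4]
eef_rot: [-3.141, 0.0, 0.41]
wrist_force: [0.7, -1.6, 0.7]
finger_gap: 0.8
finger_force: 1.0
[429.0860331   72.25332526] 169.81976309710666 116.85363677353499
arm dir 40.3  axis off line 0.4 maxr 148 z90
arm dir -79.5  axis off line -0.5 maxr 148 z91
honey [527.7 137.4] [527.7 138.3] ang 100.8 100.7 r 88 px 465
arm dir 160.7  axis off line -0.2 maxr 84 z90
161 [-0.002  0.162]
152 [0.064 0.146]
143 [0.086 0.134]
134 [0.106 0.119]
125 [0.123 0.101]
116 [0.138 0.081]
107 [0.149 0.058]
98 [0.156 0.034]
89 [0.159 0.009]
80 [ 0.159 -0.016]
```

```bash
python3 -m handwheel '.01 .08 0 0 1;.02 .12 0 0 1;.03 .16 0 0 1;.03 .16 0 0 1;.06 .15 0 0 1;.06 .15 0 0 1;.07 .14 0 0 1;.09 .13 0 0 1;.09 .13 0 0 1;.09 .13 0 0 1;.11 .12 0 0 1;.11 .12 0 0 1' && python3 -m handwheel '.11 .12 0 0 1;.12 .1 0 0 1;.12 .1 0 0 1;.1 .08 0 0 1;.07 .05 0 0 1;.04 .03 0 0 1;0 0 0 0 1';  python3 - <<'E'
from h import *
s=read_state(); hub=np.array([544.1,51.6]); P=s["eef_pos"][:2]; print(P,ang(P,hub),np.hypot(*(P-hub)))
I=camera_info("top"); p,d=camera("top"); cv2.imwrite("pics/top3.png",p[:,:,::-1]); report(p,d,I,hub)
a=ang(P,hub); q=P
for k in range(1,7):
    b=np.radians(a-3*k); n=hub+120*np.array([np.cos(b),np.sin(b)]); print("%.0f"%np.degrees(b),((n-q)/40).round(3)); q=n
E
```

```text
clock: 7.53
eef_pos: [460.3, 135.6, 65.4]
eef_rot: [-3.142, 0.0, 0.41]
wrist_force: [-0.4, -2.0, -0.3]
finger_gap: 0.8
finger_force: 1.1
clock: 8.12
eef_pos: [482.6, 154.6, 65.4]
eef_rot: [-3.141, -0.0, 0.41]
wrist_force: [0.5, -1.1, -0.2]
finger_gap: 0.4
finger_force: 0.0
[482.63876866 154.64495765] 120.81399064581511 119.98227475223392
arm dir -4.9  axis off line 0.4 maxr 149 z90
honey [595.1 122.4] [595.1 123.9] ang 54.2 54.8 r 88 px 470
arm dir -124.9  axis off line -1.0 maxr 149 z91
118 [0.137 0.077]
115 [0.141 0.07 ]
112 [0.144 0.062]
109 [0.147 0.055]
106 [0.15  0.047]
103 [0.152 0.039]
```

View pics/top3.png

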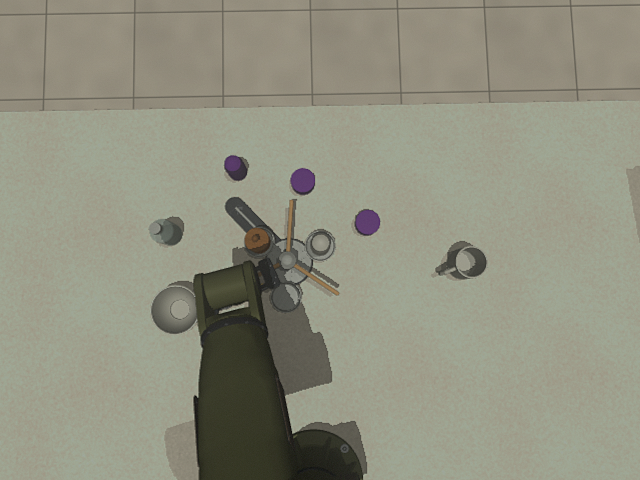

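Honey at px (257,240), about 54.7°; target 43.2°. I push 8.5° gently, then measure.

```bash
python3 -m handwheel '.04 .02 0 0 1;.06 .03 0 0 1;.07 .04 0 0 1;.07 .035 0 0 1;.07 .03 0 0 1;.05 .025 0 0 1;.03 .015 0 0 1;.01 0 0 0 1;0 0 0 0 1';  python3 - <<'E'
from h import *
s=read_state(); hub=np.array([544.1,51.6]); P=s["eef_pos"][:2]; print(P,ang(P,hub),np.hypot(*(P-hub)))
I=camera_info("top"); p,d=camera("top"); cv2.imwrite("pics/top4.png",p[:,:,::-1]); report(p,d,I,hub)
g=cv2.cvtColor(p,cv2.COLOR_RGB2GRAY); q=[(u,v) for v in range(206,231) for u in range(232,262) if abs((v-207.5)-(u-236)*1.02)<4 and g[v,u]>95]
hsv=cv2.cvtColor(p,cv2.COLOR_RGB2HSV)
Q=np.array([ray(I,u,v,10) for u,v in q if hsv[v,u,1]<60],np.float32); f=cv2.fitLine(Q,cv2.DIST_HUBER,0,.01,.01).ravel();print(len(Q),np.degrees(np.arctan2(f[1],f[0])),ang(Q.mean(0),hub))
# tongue edges per radius
m=np.zeros((480,640),bool); m[185:250,215:275]=1
W=np.array([[ray(I,u,v,6) for u in range(215,275)] for v in range(185,250)]); 
r=np.hypot(*(W-hub).transpose(2,0,1)); A=np.degrees(np.arctan2(W[...,1]-hub[1],W[...,0]-hub[0])); dk=hsv[185:250,215:275,2]<90
for a,b in((140,155),(155,170),(170,185),(185,200)):
    k=dk&(r>a)&(r<b)&(abs(A-43)<15); print(a,k.sum(),"ang mean %.2f min %.1f max %.1f"%(A[k].mean(),A[k].min(),A[k].max()))
E
```

```text
clock: 8.92
eef_pos: [498.4, 162.3, 65.5]
eef_rot: [-3.141, -0.0, 0.41]
wrist_force: [-0.4, 0.8, -0.6]
finger_gap: 0.5
finger_force: 0.2
[498.43912587 162.30196922] 112.41451615696896 119.74907688976836
arm dir -13.8  axis off line 0.2 maxr 150 z90
honey [605.2 114.3] [606.1 115.5] ang 45.8 45.9 r 89 px 459
arm dir -133.5  axis off line -0.7 maxr 148 z91
57 43.72479 42.8674967535922
140 96 ang mean 42.90 min 33.0 max 53.2
155 96 ang mean 42.82 min 34.0 max 51.6
170 98 ang mean 42.76 min 34.4 max 50.9
185 92 ang mean 42.93 min 34.9 max 50.3
```

```bash
python3 -m handwheel '.03 .015 0 0 1;.04 .02 0 0 1;.035 .015 0 0 1;.02 .01 0 0 1;.005 0 0 0 1;0 0 0 0 1;0 0 0 0 1';  python3 - <<'E'
from h import *
s=read_state(); hub=np.array([544.1,51.6]); P=s["eef_pos"][:2]; print(P,ang(P,hub),np.hypot(*(P-hub)))
I=camera_info("top"); p,d=camera("top"); cv2.imwrite("pics/top5.png",p[:,:,::-1]); report(p,d,I,hub)
hsv=cv2.cvtColor(p,cv2.COLOR_RGB2HSV)
# foot outline centre at z=16 from first image
E
```

```text
clock: 9.55
eef_pos: [503.6, 164.6, 65.5]
eef_rot: [-3.142, -0.0, 0.41]
wrist_force: [-1.2, -1.7, -0.7]
finger_gap: 0.3
finger_force: 0.4
[503.59735793 164.63375265] 109.71379171244224 120.07120076428136
arm dir -16.6  axis off line 0.3 maxr 149 z91
honey [608.2 111.7] [608.9 111.7] ang 43.2 42.8 r 88 px 456
arm dir -136.3  axis off line -0.6 maxr 147 z91
```

On target. I back off away from the arm, rise, and check.

```bash
python3 -m handwheel '-.1 -.05 0 0 1;-.2 -.1 0 0 1;-.2 -.1 0 0 1;-.1 0 .2 0 1;0 0 .6 0 1;0 0 .9 0 1;0 0 .9 0 1;0 0 .8 0 1;0 0 .4 0 1;-.5 0 0 0 1;-.8 0 0 0 1;-.8 0 0 0 1' && python3 -m handwheel '-.8 0 0 0 1;-.8 0 0 0 1;-.5 0 0 0 1;0 0 0 0 1;0 0 0 0 1';  python3 - <<'E'
from h import *
hub=np.array([544.1,51.6]); I=camera_info("top"); p,d=camera("top"); report(p,d,I,hub)
cv2.imwrite("pics/crop6.png",cv2.resize(p[185:335,195:375,::-1],None,fx=4.4,fy=4,interpolation=cv2.INTER_CUBIC)[:600,:800])
J=camera_info("side"); p,d=camera("side"); cv2.imwrite("pics/side6.png",p[:,:,::-1])
h=cv2.cvtColor(p,cv2.COLOR_RGB2HSV); print(proj(J,[*hub,104]),proj(J,[*hub,0]))
for t in(42,43,44): print(t,proj(J,[*(hub+205*np.array([np.cos(np.radians(t)),np.sin(np.radians(t))])),6]))
E
```

```text
clock: 10.6
eef_pos: [394.3, 154.4, 217.9]
eef_rot: [-3.142, -0.001, 0.409]
wrist_force: [-0.1, 1.4, 0.9]
finger_gap: 0.7
finger_force: 0.0
clock: 11.02
eef_pos: [311.3, 154.7, 218.4]
eef_rot: [3.141, -0.002, 0.411]
wrist_force: [-0.2, -0.5, 0.4]
finger_gap: 0.7
finger_force: 0.0
arm dir -16.6  axis off line 0.3 maxr 149 z90
honey [608.2 111.7] [609.3 112.4] ang 43.2 43.0 r 89 px 453
arm dir 103.5  axis off line 0.6 maxr 147 z91
arm dir -136.4  axis off line -0.6 maxr 147 z91
[333.73965801 246.2319894 ] [333.2703933  279.89751555]
42 [240.19774782 318.1337932 ]
43 [240.90724319 319.50864405]
44 [241.65008977 320.87614555]
```

View pics/crop6.png

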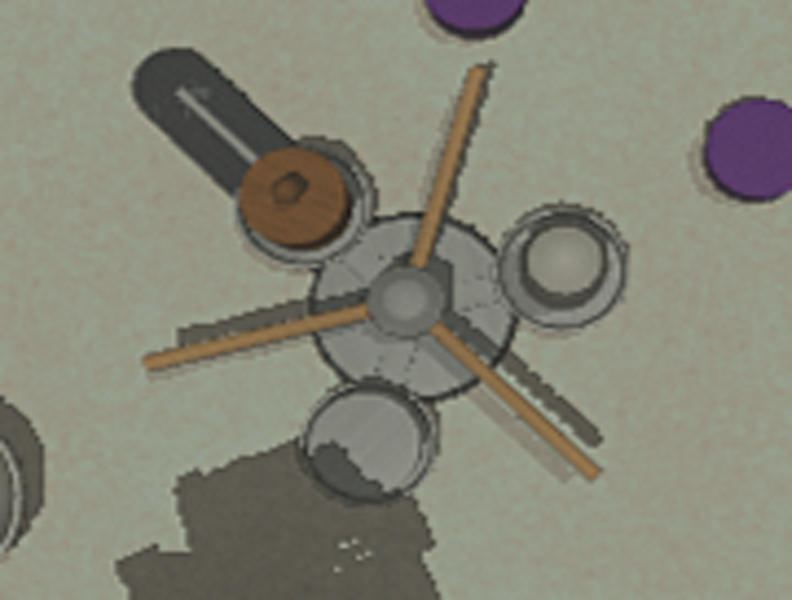

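View pics/side6.png

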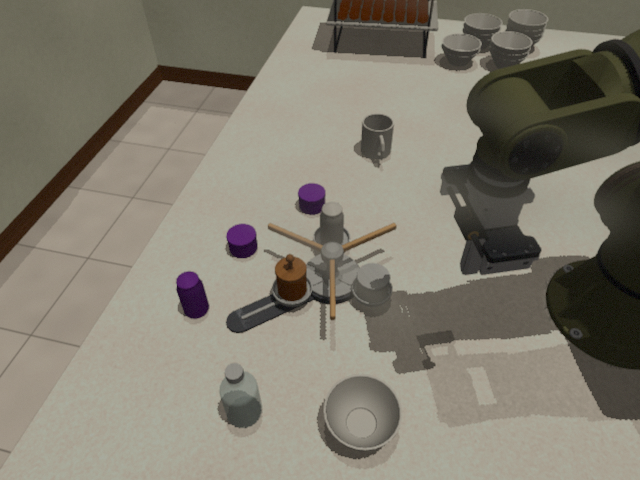

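The crop shows the honey jar at crop px (293,197), in line with the ridge. In the side view all three jars stand in their dishes and the mug, bowl and bottle have not moved. The carousel is still and the arm is clear.

```bash
python3 -c "
from cell import *
print(sign_off())"
```

```text
the job is handed in; nothing more can be done
None
```

I turned the carousel about 172° clockwise and handed the job in at about 11 s: the honey jar measures 43.1° against about 43.2° for the drip tongue, all three jars are still in their dishes, and the mug, bowl and milk bottle were not touched.

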